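Check the lathe's stop button and re-arm it

ROBOT

A 6-joint arm with a two-finger parallel gripper is mounted at the origin on the work surface. World frame = base frame: x ahead of the robot, y to its left, z up, the work surface at z = 0. Lengths are in m, angles in degrees, forces in N, time in s.
With the tool pointing down it reaches from about 0.275 to 0.725 m from the base axis. Payload 15.9 kg.
Tool frame: the origin (TCP) lies on the centre line of the jaws, within the pads' length; the fingertips stand 17 mm ahead of it and the grasp point (between the pads) lies 2 mm behind it; z points along the fingers, x is the direction in which the jaws open and shut, and the axes are right-handed (so a half turn about z gives the same grasp; the last joint's range is limited). The gripper opens to 85 mm and grips with 20 to 120 N. Pads are 22 mm wide; open, the fingers measure 114 mm over their backs; the gripper's body (76 mm by 85 mm) begins 54 mm behind the grasp point. The pads swing forward as they close: fully open they stand 13 mm farther back than shut.
Start: joints at [-68.297, 12.198, -1.971, 75.831, 0, 90], TCP at [0.185, -0.465, 0.248] pointing down, gripper open.
Joint ranges: [-170.91, 170.91], [-42.67, 98.43], [-65.05, 77.54], [-120.47, 116.71], [-90, 82.35], [-180, 180]. Speed limits (degrees/s): [108.29, 108.29, 136.94, 147.25, 180, 180].

INTERFACE

Orientations are given as [roll, pitch, yaw] about the fixed x, y, z axes, in that order (R = Rz(yaw) Ry(pitch) Rx(roll)).
In Python, from workcell import readout, cams, r gives the robot as it stands. The module is installed in compiled form; this text tells all that it offers.
- The arm moves only by the tool drive_tool, never from a script. Its argument "series" is a list of rows, each an object with "claw": the finger opening in mm, from 0 to 85.4; "linear": the shift along the tool's x, y, z in units of 50 mm (1.0 is 50 mm), a list of three; "turn": the turn about the tool's z in units of 8 degrees (1.0 is 8 degrees). A call has 1 to 10 rows; each row is the pose to reach, as a shift and turn from the pose measured when the call began, along the tool's axes at that moment; what a row does not reach only later rows make up. A row lasts 1/10 s, in which the tool goes at most 50 mm and 8.59 degrees, less where a joint would pass 70% of its speed; a pose out of reach is approached as far as the arm can. A call with a gripper value outside its range is refused whole. The fingers move at their own pace and stop on an object; the grip force is fixed at half the most. Time passes only in rows, so rows that repeat a pose let the fingers close. It gives the time, the measured TCP pose, the force and the opening at its end, in the units of the state.
- readout.get_obs(): the state, without advancing time (a new reading comes with each control period).
- cams.read_camera(name): name is "scene" or "top"; returns a dict with "color" (384x512x3 uint8, red, green, blue), "depth" (384x512 float32, m along the optical axis (not along the pixel's ray), 0 where there is no reading), "fx", "fy", "cx", "cy" (pixels), "rvec" (rotation vector, rad) and "tvec" (3), from world to camera coordinates, as OpenCV has them. Camera axes: x right, y down, z forward; pixel columns grow to the right and rows downward; lengths in m; the calibration is good to about 2 mm. A picture is of the moment at which its call begins.
- r.hand_in(): hands the job in, once; it reports no verdict.
The state is a dict: "clock": time; "qpos": joint angles; "qd": joint speeds; "joint_efforts": joint torques, N m; "tool_pos": TCP position; "tool_rot": TCP orientation; "contact_force": force on the tool from outside, world axes, zero at the start; "ft_torque": the same for the moment, N m; "width": opening from 0.0 (shut) to 1.0 (fully open).
Only numpy, scipy, OpenCV 4.12 (cv2) and the standard library are available. Lean on these libraries where they do the work, as an engineer would, in place of code of your own. Each camera call takes 0.05 s, during which the arm holds its last target.

TASK

Check the lathe's stop: with a fingertip press the big mushroom stop button in until it latches and stays down by itself, then push its tab sideways to twist the head clockwise (seen from above) until it springs back out, and then press the round reset button fully down and let go. Only touch and push: do not pinch the tab, do not press the square start button, and leave the loose things on the bench where they are.

Things in the scene. Friction and masses are not known exactly. Their poses are not given: they have to be found in the camera images.
- stop_station: Grey 120 x 120 x 60 mm box fixed to the bench that carries the stop button in its middle. A fixed steel collar (104 mm outside diameter, top 90 mm above the bench) surrounds the button's head. Origin: centre of the box's underside, below the button's axis.
- stop_head: Flat black head of the mushroom stop button, 80 mm in diameter. Origin: centre of its flat top face, on the axis, 96 mm above the bench when out; moves with the head. z is up. One upright twist tab stands on its +x side, 12 to 38 mm from the axis; press on the bare part, on the -x side.
- stop_press (a joint): How far the stop button is pressed in, m: 0 out, 0.012 at its stop; spring-loaded, 3.5 N to start, 8 to 10 N fully in. Pressed right in it latches: let go, it stays at about 0.0105. Twisting the latched head clockwise by about 0.45 rad frees it and it springs out to 0 by itself, 10.5 mm up.
- stop_twist (a joint): Turn of the stop head, rad: 0 at rest, grows clockwise seen from above, up to 0.9; it does not turn the other way. Light return spring (0.03 to 0.06 N m, so 1 to 3 N on the tab) turns it back to 0 when let go.
- tab_push: Face plate of the bare-metal twist tab on the head's +y side, pushed towards -y to turn the head clockwise. Origin: its centre, 25 mm from the axis, 12.5 mm above the head's top face. The tab is 26 mm long (along the head's x), 14 mm thick (faces at y = +7 and -7 mm), top 28 mm above the head's top face.
- tab_back: The tab's opposite face plate, on the head's -y side, same size (21 x 25 mm, 3 mm thick); origin at its centre.
- reset_button_top (a point): Centre of the top of the round reset push button (34 mm in diameter, in a round black surround 50 mm across) on a grey 80 x 80 x 50 mm box fixed to the bench; 68 mm above the bench when out. Pressed straight down.
- reset_button (a joint): Travel of the round reset button, m: 0 out, 0.006 fully down; springs back (about 1.5 N to start, 5 N fully down).
- start_button_top (a point): Centre of the top of the square start push button (34 x 34 mm, in a square black surround) on a grey 80 x 80 x 50 mm box fixed to the bench; 68 mm above the bench when out. Not to be pressed.
- start_button (a joint): Travel of the square start button, m: 0 out, 0.006 fully down.
- bowl: Small turned wooden bowl, 110 mm across, 45 mm high. Loose; not part of the job. Origin under its centre.
- offcut: Rectangular wooden offcut 60 x 110 x 35 mm. Loose; not part of the job. Origin under its centre.
- jar: Closed amber jar, 60 mm across, 80 mm high. Loose; not part of the job. Origin under its centre.
- finial: Small turned dark-wood finial standing upright, 36 mm across, 62 mm high. Loose; not part of the job. Origin under its centre.
- drive_centre: Steel drive centre standing upright, 32 mm across, 52 mm high. Loose; not part of the job. Origin under its centre.
- gouge: Turning gouge lying on the bench, wooden handle, 260 mm long, 28 mm thick. Loose; not part of the job. Origin under its handle's front end.
- chuck_key: Steel T-shaped chuck key lying on the bench, 100 mm long, 60 mm wide, 16 mm thick. Loose; not part of the job. Origin under its stem.

How it is judged (in metres and radians):
On the way, in this order (a step that is already met when the one before it is completed fails the run):
1. the stop button is latched: it stays in with nothing pressing on it (value of joint stop_press above 0.0095 m and contact force between each of the arm, the fingers and stop_head below 0.5 N), for 0.1 s.
2. the latched head is twisted clockwise (value of joint stop_press above 0.008 m and value of joint stop_twist above 0.25 rad).
3. the stop button has sprung out (value of joint stop_press below 0.002 m), for 0.1 s.
4. the round reset button is pressed fully down (value of joint reset_button above 0.0045 m), for 0.05 s.
5. the round reset button is let go (value of joint reset_button below 0.0015 m), for 0.1 s.
At the end, for the whole second after the job is handed in: The stop button is out (within 2 mm) with its head turned back (within 0.15 rad), both push buttons are out (within 1.5 mm), and every loose thing stands within 15 mm of where it was, not tipped (value of joint stop_press below 0.002 m and value of joint stop_twist below 0.15 rad and value of joint each of reset_button, start_button below 0.0015 m and not (distance of any of bowl, offcut, jar, finial, drive_centre, gouge, chuck_key from where it was at the start of the episode above 0.015 m or angle between any of finial, drive_centre, jar, bowl's own z axis and vertical above 0.5 rad)); the robot touches nothing.
It fails at once if the square start button is pressed (over 2 mm) (value of joint start_button above 0.002 m).
It fails at once if the reset button is pressed while the stop button is in (value of joint reset_button above 0.003 m and value of joint stop_press above 0.004 m).
It fails at once if the tab is pinched: both its faces are pressed at once (contact force between the fingers and tab_push above 1.5 N and contact force between the fingers and tab_back above 1.5 N).
It fails at once if a loose thing is lifted, carried, tipped or moved more than 15 mm (distance of any of bowl, offcut, jar, finial, drive_centre, gouge, chuck_key from where it was at the start of the episode above 0.015 m or angle between any of finial, drive_centre, jar, bowl's own z axis and vertical above 0.5 rad).
It also fails if it takes over 48 s, if anything falls off the work surface, if the arm or the gripper's body presses on something with over 40 N, if the wrist force passes 120 N, or if a joint passes its speed limit or range.

## Working session

There is one attempt and no reset: what is moved stays moved. The work goes in short steps, Python scripts to look and compute and a tool call to move; the robot and the scene stay as the last step left them, time stands still between calls to the robot, and variables do not carry over. Pictures are saved under pics/ and viewed, and the job is handed in when it is done.

Besides the shell and the picture viewer there is one more tool, called after "Request:" as a command line: name --argument value ..., lists and objects as JSON in quotes. drive_tool: Moves the arm, as the interface text tells. Its arguments: {"type":"object","properties":{"series":{"type":"array"}},"required":["series"]}

```bash
mkdir -p pics; cat > h.py <<'E'
import numpy as np,cv2
from workcell import readout,cams,r
def grab(n):
    c=cams.read_camera(n);R=cv2.Rodrigues(np.array(c['rvec'],float))[0];t=np.array(c['tvec'],float).ravel()
    d=c['depth'];v,u=np.mgrid[:384,:512]
    P=np.stack([(u-c['cx'])/c['fx']*d,(v-c['cy'])/c['fy']*d,d],-1)
    W=(P-t)@R; W[d==0]=np.nan
    return c,W
def save(c,f): cv2.imwrite(f,cv2.resize(c['color'][...,::-1],(800,600)))
E
python3 - <<'E'
from h import *
o=readout.get_obs();print(o)
for n in('top','scene'):
    c,W=grab(n);save(c,f'pics/{n}1.png');np.save(n+'W.npy',W)
E
```

```text
{'clock': 0.0, 'qpos': array([-6.82968964e+01,  1.22230919e+01, -2.00736045e+00,  7.58299991e+01,
       -6.70962987e-04,  9.00001666e+01]), 'qd': array([-0.04587601,  0.00802156, -0.04711986,  0.00283822,  0.03847234,
       -0.0226723 ]), 'joint_efforts': array([-2.91278579e-03, -6.86175728e+01,  4.87110114e+01,  1.78682792e-02,
       -2.67758041e-04, -4.61786760e-05]), 'tool_pos': array([ 0.18478291, -0.4642752 ,  0.24783716]), 'tool_rot': array([ 1.79999329e+02,  6.04514404e-02, -6.82970630e+01]), 'contact_force': array([ 0.4014397 ,  0.79288904, -0.53106916]), 'ft_torque': array([-0.02994703,  0.01901638, -0.0180637 ]), 'width': 0.9988941275500012}
```

View pics/top1.png

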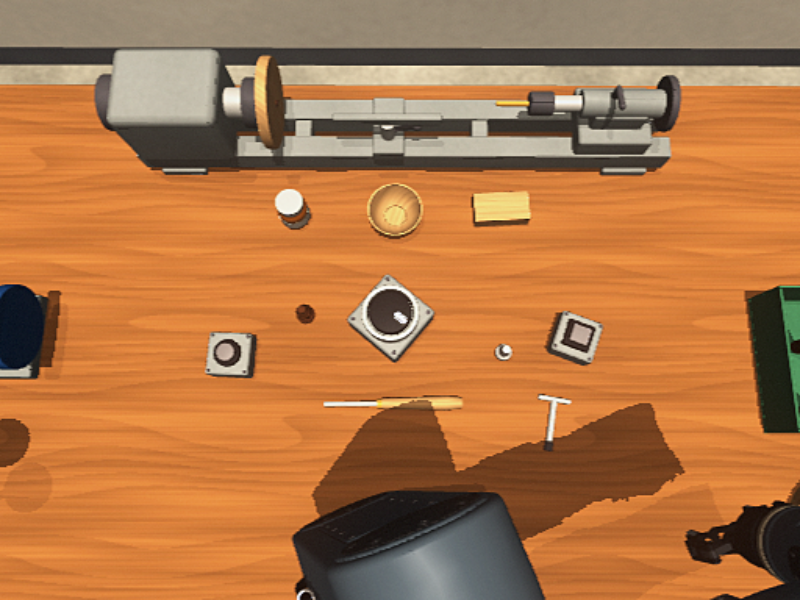

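View pics/scene1.png

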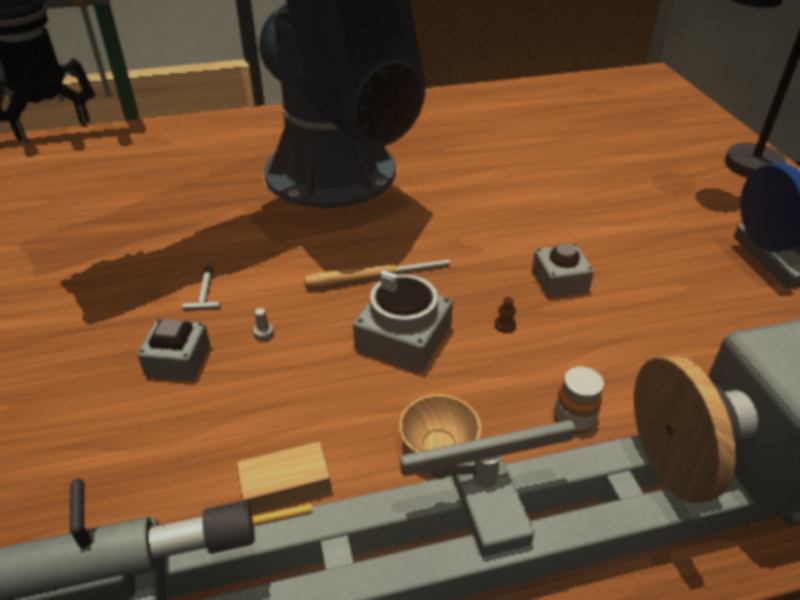

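The top view shows the stop station at about (390,315) with its tab at (400,317), the round reset at (228,352) and the square start at (578,335). The finial is at (305,313), the drive centre at (503,351) and the gouge at (323–463,403). Next I'll measure these.

```bash
python3 - <<'E'
import numpy as np,cv2
W=np.load('topW.npy');S=np.load('sceneW.npy')
for nm,W in (('top',W),('scene',S)):
    A=W.reshape(-1,3)
    def sel(c,rad,lo,hi):
        m=(np.hypot(A[:,0]-c[0],A[:,1]-c[1])<rad)&(A[:,2]>lo)&(A[:,2]<hi);return A[m]
    if nm=='top': 
        g=lambda u,v:W[int(v*.64),int(u*.64)]
        C={k:g(*p) for k,p in dict(head=(380,312),tab=(400,317),reset=(228,352),start=(578,335),finial=(305,313),drive=(503,351),bench=(450,360),jar=(290,200)).items()}
        for k in C: print(k,C[k].round(4))
    # collar: ring
    h=C['head'];P=sel(h,.09,.084,.0925)
    (cx,cy),(a,b),_=cv2.minAreaRect(P[:,:2].astype(np.float32));print(nm,'collar',len(P),cx,cy,a,b)
    (ex,ey),(a,b),_=cv2.fitEllipse(cv2.convexHull(P[:,:2].astype(np.float32)));print(' ell',ex,ey,a,b)
    P=sel(h,.09,.094,.099);print(' head',len(P),P.mean(0),P.min(0),P.max(0))
    P=sel(h,.09,.115,.14);print(' tab',len(P))
    if len(P):
        print(cv2.minAreaRect(P[:,:2].astype(np.float32)),P[:,2].max(),np.median(P,0));t=np.median(P,0);print('ang',np.degrees(np.arctan2(t[1]-ey,t[0]-ex)),np.hypot(t[1]-ey,t[0]-ex))
    for k in('reset','start'):
        P=sel(C[k],.05,.064,.072);print(k,len(P),cv2.minAreaRect(P[:,:2].astype(np.float32)),np.median(P[:,2]))
        P=sel(C[k],.07,.045,.053);print(k,'box',len(P),cv2.minAreaRect(P[:,:2].astype(np.float32)),np.median(P[:,2]))
    P=sel(h,.11,.055,.064);print('stationbox',cv2.minAreaRect(P[:,:2].astype(np.float32)))
E
```

```text
head [0.534  0.0408 0.096 ]
tab [0.5204 0.0036 0.1212]
reset [0.4628 0.3194 0.0755]
start [ 0.4955 -0.3209  0.0697]
finial [0.5415 0.1852 0.0452]
drive [ 0.4687 -0.1841  0.0543]
bench [ 0.4577 -0.0914  0.004 ]
jar [0.7536 0.2172 0.0814]
top collar 286 0.5333678722381592 0.02423601597547531 0.10233002156019211 0.10163670778274536
 ell 0.5338537096977234 0.024215256795287132 0.10260774195194244 0.1031249463558197
 head 439 [0.53383031 0.02647713 0.09656311] [ 0.48816125 -0.02436329  0.09400128] [0.57504138 0.07191395 0.09898715]
 tab 45
((0.5179445743560791, 0.005287333391606808), (0.025562070310115814, 0.0139851663261652), 53.18321228027344) 0.12739275530885866 [0.51677011 0.00624895 0.1223211 ]
ang -133.55736270078364 0.024791882965335875
reset 69 ((0.46300581097602844, 0.32591545581817627), (0.039786309003829956, 0.04349552094936371), 88.0677490234375) 0.06958744187342264
reset box 430 ((0.46386149525642395, 0.32569587230682373), (0.08021988719701767, 0.07960031926631927), 87.27098083496094) 0.04981038494441293
start 112 ((0.4960850179195404, -0.32544055581092834), (0.04777602106332
[... 815 characters left out ...]
39283 0.024122722410685436
reset 70 ((0.4672320485115051, 0.32197457551956177), (0.03786727041006088, 0.03781873732805252), 12.757637023925781) 0.06997446441605343
reset box 349 ((0.4662756025791168, 0.3232964873313904), (0.07972606271505356, 0.08233049511909485), 87.56600189208984) 0.05001432061597809
start 108 ((0.5006095767021179, -0.32672134041786194), (0.04618882015347481, 0.046797219663858414), 73.40135192871094) 0.06812647580319231
start box 397 ((0.4986366331577301, -0.3265261650085449), (0.0807846412062645, 0.08092423528432846), 69.69390869140625) 0.050550887024889336
stationbox ((0.535971462726593, 0.02249445766210556), (0.11905736476182938, 0.12207332998514175), 50.78923416137695)
```

```bash
python3 - <<'E'
from h import *
c,W=grab('top');cv2.imwrite('pics/topz.png',cv2.resize(c['color'][170:235,210:290,::-1],(800,650),interpolation=cv2.INTER_CUBIC)[:600])
c,W=grab('scene');cv2.imwrite('pics/scz.png',cv2.resize(c['color'][165:240,215:300,::-1],(680,600),interpolation=cv2.INTER_CUBIC))
E
cat >> h.py <<'E'
from scipy.spatial.transform import Rotation as Ro
C=np.array([.5345,.0237]);AZ=np.radians(-130);XH=np.array([np.cos(AZ),np.sin(AZ)]);YH=np.array([-XH[1],XH[0]])
RES=np.array([.4648,.3245])
def plan(xy,z,yaw):
    o=readout.get_obs();p=o['tool_pos'];e=o['tool_rot']
    R=Ro.from_euler('xyz',e,degrees=True).as_matrix()
    d=R.T@(np.array([*xy,z])-p)
    dy=(yaw-e[2]+180)%360-180
    print('pos',p.round(4),'rot',e.round(2),'F',o['contact_force'].round(2),'w',o['width'],'t',o['clock'],'j',o['qpos'].round(1))
    print('linear',(d/.05).round(3),'turn',round(-dy/8,3))
def hf():
    o=readout.get_obs();q=o['tool_pos'][:2]-C;print('headframe',q@XH,q@YH)
E
python3 - <<'E'
from h import *
plan(C-.020*XH,.20,-40)
E
```

```text
pos [ 0.1848 -0.4644  0.248 ] rot [-1.80e+02  4.00e-02 -6.83e+01] F [ 0.07 -1.26  1.07] w 1.0005014020215794 t 0.2 j [-68.3  12.2  -2.   75.8   0.   90. ]
linear [ -6.672 -10.46    0.965] turn -3.537
```

View pics/topz.png

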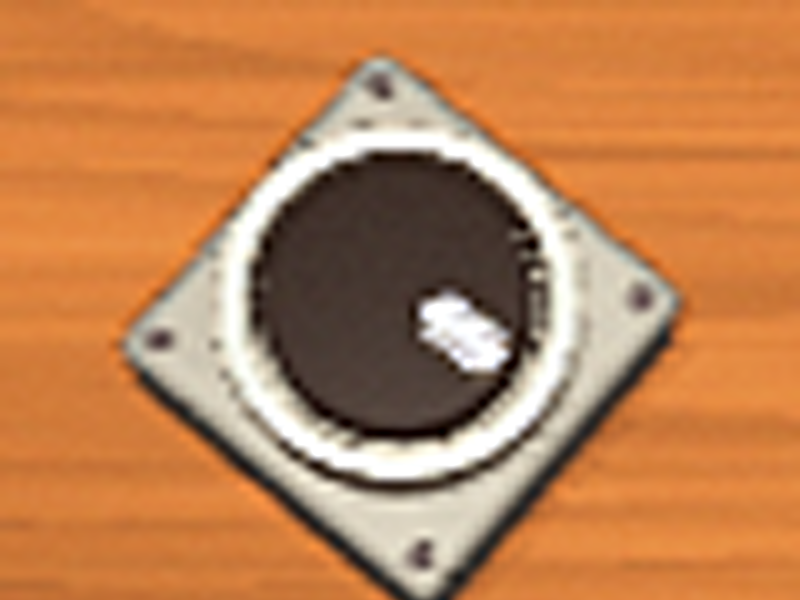

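View pics/scz.png

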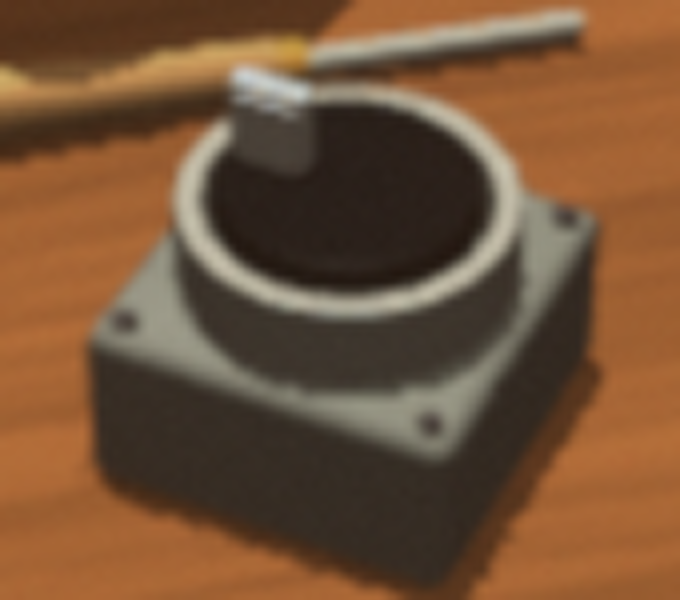

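The close-ups agree with the measurement. The tab points down and right in the top crop, (460,335) against the head centre at (395,290), which is a world azimuth of about -130°. The head is bare on the opposite side.

Request:
drive_tool --series '[{"claw":0,"linear":[-0.7,-1.0,0.1],"turn":-0.4},{"claw":0,"linear":[-1.3,-2.1,0.2],"turn":-0.8},{"claw":0,"linear":[-2.0,-3.1,0.3],"turn":-1.2},{"claw":0,"linear":[-2.7,-4.2,0.4],"turn":-1.6},{"claw":0,"linear":[-3.3,-5.2,0.5],"turn":-2.0},{"claw":0,"linear":[-4.0,-6.3,0.6],"turn":-2.4},{"claw":0,"linear":[-4.7,-7.3,0.7],"turn":-2.8},{"claw":0,"linear":[-5.4,-8.4,0.8],"turn":-3.2},{"claw":0,"linear":[-6.0,-9.4,0.9],"turn":-3.54},{"claw":0,"linear":[-6.3,-9.8,0.96],"turn":-3.54}]'

```text
clock: 1.2
tool_pos: [0.4758, -0.0574, 0.2076]
tool_rot: [-180.0, 0.0, -39.9]
contact_force: [0.1, -0.4, 0.6]
width: -0.001
```

```bash
python3 - <<'E'
from h import *
plan(C-.020*XH,.15,-40)
E
```

```text
pos [ 0.4758 -0.0574  0.2076] rot [-1.7997e+02  1.0000e-02 -3.9860e+01] F [ 0.14 -0.42  0.55] w -0.0012772616723415076 t 1.2 j [ -6.9  10.4 -10.1  69.5   0.  123. ]
linear [-0.138 -2.397  1.153] turn 0.017
```

Request:
drive_tool --series '[{"claw":0,"linear":[-0.14,-0.8,0.3],"turn":0.02},{"claw":0,"linear":[-0.14,-1.6,0.6],"turn":0.02},{"claw":0,"linear":[-0.14,-2.2,0.9],"turn":0.02},{"claw":0,"linear":[-0.14,-2.4,1.15],"turn":0.02},{"claw":0,"linear":[-0.14,-2.4,1.15],"turn":0.02},{"claw":0,"linear":[-0.14,-2.4,1.15],"turn":0.02}]'

```text
clock: 1.8
tool_pos: [0.5468, 0.0385, 0.1503]
tool_rot: [180.0, 0.0, -40.0]
contact_force: [0.5, -0.5, 0.4]
width: -0.003
```

```bash
python3 - <<'E'
from h import *
c,W=grab('scene');cv2.imwrite('pics/sc2.png',cv2.resize(c['color'][115:240,195:325,::-1],(624,600),interpolation=cv2.INTER_CUBIC))
plan(C-.020*XH,.113,-40);hf()
E
```

```text
pos [0.547  0.0382 0.1508] rot [-179.97   -0.    -40.07] F [0.03 0.1  0.64] w 0.0023856417409177165 t 1.85 j [  4.   19.9  -5.9  64.2   0.  134.1]
linear [-0.004 -0.017  0.756] turn -0.009
headframe -0.019138276046537988 0.00021519812984759917
```

View pics/sc2.png

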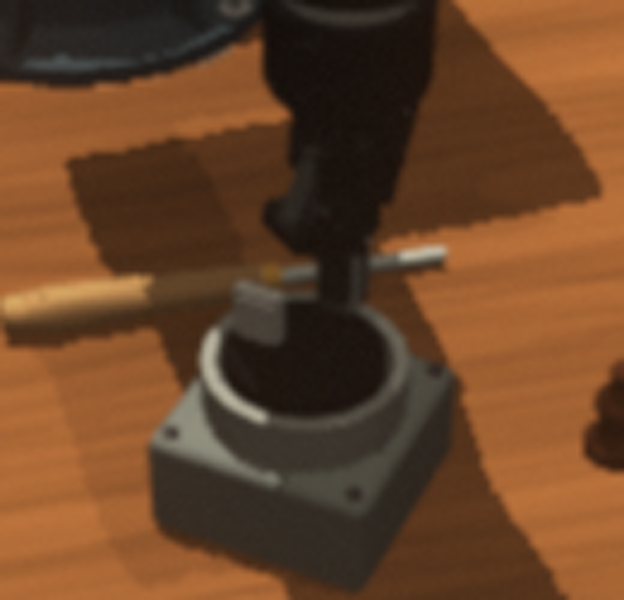

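The fingertips are at about (345,300), above the bare -x side and clear of the tab at (258,312). I'll press in steps.

Request:
drive_tool --series '[{"claw":0,"linear":[0,0,0.4],"turn":0},{"claw":0,"linear":[0,0,0.7],"turn":0},{"claw":0,"linear":[0,0,0.8],"turn":0},{"claw":0,"linear":[0,0,0.85],"turn":0},{"claw":0,"linear":[0,0,0.85],"turn":0}]'

```text
clock: 2.35
tool_pos: [0.5468, 0.0374, 0.1093]
tool_rot: [-180.0, -0.0, -40.1]
contact_force: [-2.4, -1.9, 3.9]
width: 0.002
```

Request:
drive_tool --series '[{"claw":0,"linear":[0,0,0.08],"turn":0},{"claw":0,"linear":[0,0,0.14],"turn":0},{"claw":0,"linear":[0,0,0.18],"turn":0},{"claw":0,"linear":[0,0,0.2],"turn":0},{"claw":0,"linear":[0,0,0.2],"turn":0}]'

```text
clock: 2.85
tool_pos: [0.5475, 0.0372, 0.1009]
tool_rot: [-179.9, -0.1, -40.1]
contact_force: [-2.1, 0.9, 10.7]
width: 0.001
```

Request:
drive_tool --series '[{"claw":0,"linear":[0,0,0.04],"turn":0},{"claw":0,"linear":[0,0,0.06],"turn":0},{"claw":0,"linear":[0,0,0.06],"turn":0}]'

```text
clock: 3.15
tool_pos: [0.5485, 0.037, 0.1006]
tool_rot: [-179.7, -0.3, -40.2]
contact_force: [-6.8, -0.2, 27.2]
width: 0.004
```

The force jumped to 27 N while the height stayed put, so the button is at its stop. I'll lift and check the latch.

Request:
drive_tool --series '[{"claw":0,"linear":[0,0,-0.2],"turn":0},{"claw":0,"linear":[0,0,-0.6],"turn":0},{"claw":0,"linear":[0,0,-1.0],"turn":0},{"claw":0,"linear":[0,0,-1.0],"turn":0},{"claw":0,"linear":[0,0,-1.0],"turn":0}]'

```text
clock: 3.65
tool_pos: [0.5486, 0.0368, 0.1514]
tool_rot: [-179.7, -0.3, -40.2]
contact_force: [0.5, 0.2, -0.9]
width: 0.002
```

```bash
python3 - <<'E'
from h import *
c,W=grab('scene');cv2.imwrite('pics/sc3.png',cv2.resize(c['color'][115:240,195:325,::-1],(624,600),interpolation=cv2.INTER_CUBIC))
A=W.reshape(-1,3);q=A[:,:2]-np.array([.5355,.0227]);rr=np.hypot(*q.T)
m=(rr<.03)&(A[:,2]>.07)&(A[:,2]<.103);print('head z',np.median(A[m,2]),m.sum())
m=(rr<.05)&(A[:,2]>.103)&(A[:,2]<.118);print('tab',m.sum(),np.percentile(A[m,2],[50,95]))
plan(C+.031*XH+.036*YH,.149,-40);hf()
E
```

```text
head z 0.08707556694680467 329
tab 68 [0.1116663  0.11575785]
pos [0.5482 0.0368 0.1507] rot [-179.7    -0.28  -40.19] F [ 0.42 -1.55 -2.36] w 0.0027135418280821335 t 3.7 j [  3.8  19.7  -6.2  63.7   0.  134. ]
linear [0.682 0.995 0.032] turn -0.024
headframe -0.018855200678425114 0.0020745069226359592
```

View pics/sc3.png

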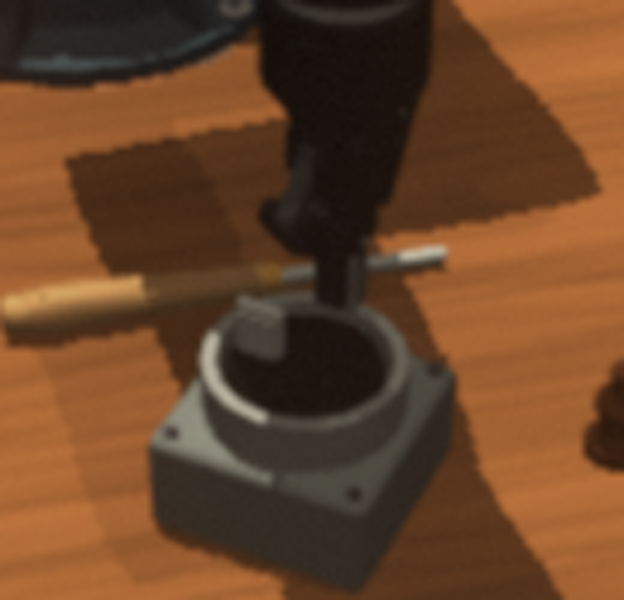

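The head is latched. It now measures about 87 mm high (it was 97), and the tab at (258,325) sits lower. I'll move to the tab's +y side.

Request:
drive_tool --series '[{"claw":0,"linear":[0.35,0.5,0],"turn":0},{"claw":0,"linear":[0.68,1.0,0],"turn":0},{"claw":0,"linear":[0.68,1.0,0],"turn":0},{"claw":0,"linear":[0.68,1.0,0.3],"turn":0},{"claw":0,"linear":[0.68,1.0,0.66],"turn":0},{"claw":0,"linear":[0.68,1.0,0.66],"turn":0}]'

```text
clock: 4.3
tool_pos: [0.5405, -0.023, 0.1152]
tool_rot: [-179.8, -0.1, -40.2]
contact_force: [-1.3, 0.2, -1.0]
width: -0.0
```

```bash
python3 - <<'E'
from h import *
c,W=grab('scene');cv2.imwrite('pics/sc4.png',cv2.resize(c['color'][115:240,195:325,::-1],(624,600),interpolation=cv2.INTER_CUBIC))
plan(C+.031*XH+.0215*YH,.118,-40);hf()
E
```

```text
pos [ 0.5411 -0.023   0.1165] rot [-1.7979e+02 -1.5000e-01 -4.0180e+01] F [ 0.41 -0.24  0.09] w 0.0034510128088269636 t 4.35 j [-2.500e+00  2.030e+01 -1.060e+01  5.890e+01  1.000e-01  1.277e+02]
linear [-0.272 -0.009 -0.03 ] turn -0.023
headframe 0.031511422445710126 0.035084076369396346
```

View pics/sc4.png

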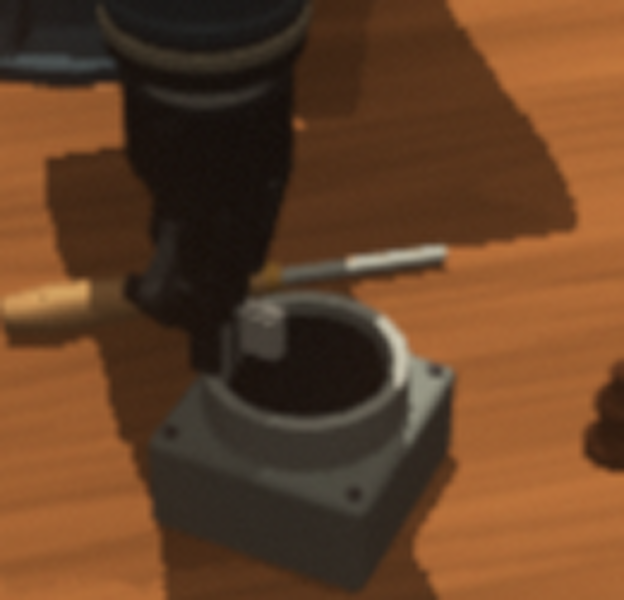

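The fingertip, around (215,365), stands beside the tab at (262,328) on its +y side with a gap. I'll push it sideways.

Request:
drive_tool --series '[{"claw":0,"linear":[-0.15,0,-0.03],"turn":0},{"claw":0,"linear":[-0.25,0,-0.03],"turn":0},{"claw":0,"linear":[-0.3,0,-0.03],"turn":0},{"claw":0,"linear":[-0.34,0,-0.03],"turn":0},{"claw":0,"linear":[-0.38,0,-0.03],"turn":0},{"claw":0,"linear":[-0.42,0,-0.03],"turn":0},{"claw":0,"linear":[-0.42,0,-0.03],"turn":0}]'

```text
clock: 5.05
tool_pos: [0.5252, -0.0095, 0.1182]
tool_rot: [-179.8, -0.2, -40.2]
contact_force: [1.4, -2.9, 3.3]
width: 0.0
```

```bash
cat > st.py <<'E'
from h import *
import sys
c,W=grab('scene');cv2.imwrite(f'pics/{sys.argv[1]}.png',cv2.resize(c['color'][115:240,195:325,::-1],(624,600),interpolation=cv2.INTER_CUBIC))
A=W.reshape(-1,3);q=A[:,:2]-np.array([.5355,.0227]);rr=np.hypot(*q.T);xx=q@XH
m=(rr<.03)&(xx<0)&(A[:,2]>.07)&(A[:,2]<.103);print('head z',np.median(A[m,2]),m.sum())
plan(C+.031*XH+.0215*YH,.118,-40);hf()
E
python3 st.py sc5
```

```text
head z 0.0869407580278514 163
pos [ 0.5252 -0.0095  0.1182] rot [-179.79   -0.18  -40.19] F [ 1.57 -2.56  2.91] w -0.0021826147302366956 t 5.1 j [ -1.1  18.4 -13.   58.3   0.  129.1]
linear [ 0.145 -0.009  0.004] turn -0.023
headframe 0.03144542093646485 0.014242701573425937
```

View pics/sc5.png

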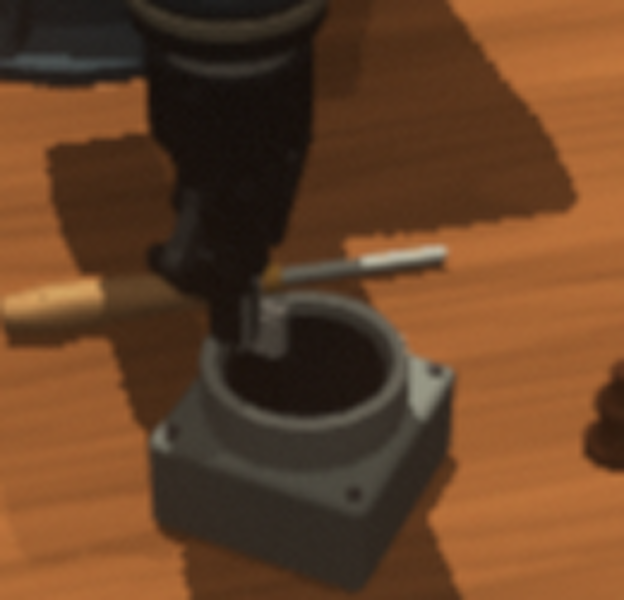

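The finger is against the tab at (268,328), with about 3 N. The head is turning but still latched, so I'll continue.

Request:
drive_tool --series '[{"claw":0,"linear":[-0.04,0,0],"turn":0},{"claw":0,"linear":[-0.08,0,0],"turn":0},{"claw":0,"linear":[-0.12,0,0],"turn":0},{"claw":0,"linear":[-0.15,0,0],"turn":0},{"claw":0,"linear":[-0.15,0,0],"turn":0}]'

```text
clock: 5.6
tool_pos: [0.5191, -0.0044, 0.118]
tool_rot: [-179.8, -0.1, -40.2]
contact_force: [1.2, -0.5, 1.0]
width: -0.001
```

```bash
python3 st.py sc6
```

```text
head z 0.09716106191329402 166
pos [ 0.5192 -0.0045  0.118 ] rot [-1.7979e+02 -1.5000e-01 -4.0170e+01] F [-0.04 -2.24  0.66] w -0.002638944598556757 t 5.65 j [-5.000e-01  1.770e+01 -1.400e+01  5.810e+01  1.000e-01  1.296e+02]
linear [ 0.302 -0.009  0.001] turn -0.022
headframe 0.03138990060593268 0.006419752175976029
```

View pics/sc6.png

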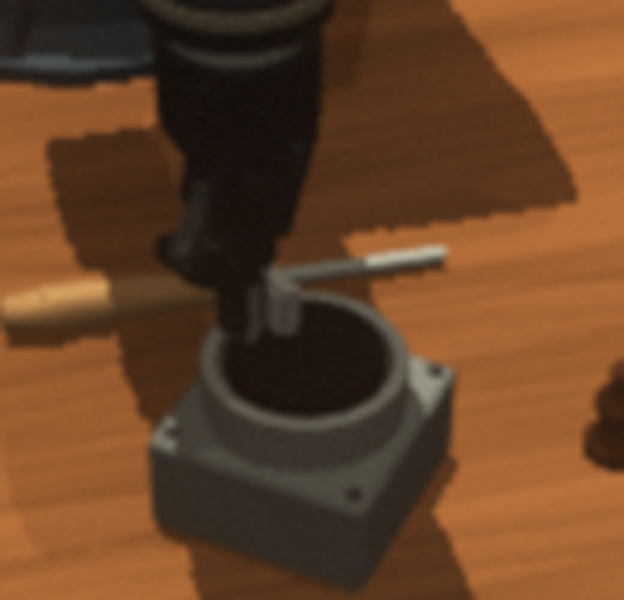

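The head sprang out: it measures 97 mm and the tab is higher at (285,305). I'll back off sideways, then lift.

Request:
drive_tool --series '[{"claw":0,"linear":[0.15,0,0],"turn":0},{"claw":0,"linear":[0.35,0,0],"turn":0},{"claw":0,"linear":[0.6,0,0],"turn":0},{"claw":0,"linear":[0.6,0,0],"turn":0},{"claw":0,"linear":[0.6,0,-0.5],"turn":0},{"claw":0,"linear":[0.6,0,-1.2],"turn":0},{"claw":0,"linear":[0.6,0,-1.2],"turn":0}]'

```text
clock: 6.35
tool_pos: [0.5439, -0.0242, 0.182]
tool_rot: [-179.6, -0.4, -40.2]
contact_force: [0.3, -1.7, -0.3]
width: 0.002
```

```bash
python3 st.py sc7; python3 - <<'E'
from h import *
plan(RES,.17,-40)
E
```

```text
head z 0.09723218980466439 164
pos [ 0.5432 -0.0241  0.1799] rot [-179.67   -0.3   -40.19] F [ 0.57 -0.94 -0.93] w 0.0029269051692484595 t 6.4 j [-2.600e+00  1.810e+01 -4.100e+00  6.740e+01  1.000e-01  1.276e+02]
linear [-0.324  0.008  1.236] turn -0.023
headframe 0.031031542930910604 0.03738193417871825
pos [ 0.5432 -0.0241  0.1799] rot [-179.67   -0.3   -40.19] F [ 0.57 -0.94 -0.93] w 0.0029269051692484595 t 6.4 j [-2.600e+00  1.810e+01 -4.100e+00  6.740e+01  1.000e-01  1.276e+02]
linear [-5.698 -4.313  0.193] turn -0.023
```

View pics/sc7.png

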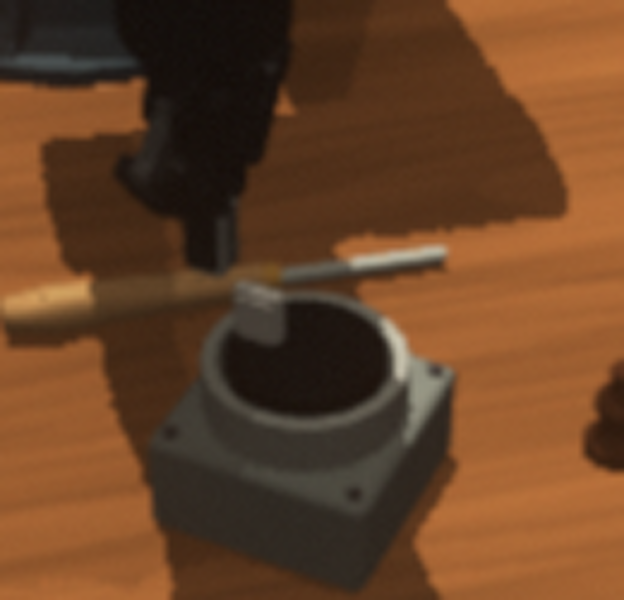

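The tab is back at its rest position (258,312) and the head is out. Before pressing reset, I'll check how high its surround stands.

```bash
python3 - <<'E'
import numpy as np
for n,c in(('top',[.4635,.3257]),('scene',[.4664,.3228])):
    A=np.load(n+'W.npy').reshape(-1,3);r=np.hypot(*(A[:,:2]-c).T)
    for a in range(0,40,4):
        m=(r>=a/1e3)&(r<(a+4)/1e3)&(A[:,2]>.03);print(n,a,m.sum(),np.percentile(A[m,2],[10,50,90]).round(4))
    m=(A[:,2]>.066)&(A[:,2]<.072)&(r<.02);print(A[m].mean(0))
E
```

```text
top 0 8 [0.0711 0.0721 0.0742]
top 4 15 [0.0701 0.0714 0.0755]
top 8 32 [0.0699 0.0721 0.0736]
top 12 48 [0.067  0.0727 0.0758]
top 16 49 [0.0594 0.0635 0.0705]
top 20 77 [0.0545 0.062  0.0644]
top 24 67 [0.0489 0.0519 0.0625]
top 28 81 [0.0473 0.0505 0.0539]
top 32 107 [0.0475 0.0505 0.0533]
top 36 114 [0.0453 0.0497 0.0533]
[0.46274713 0.32580532 0.06974863]
scene 0 5 [0.0706 0.072  0.0734]
scene 4 12 [0.0704 0.0723 0.074 ]
scene 8 26 [0.0636 0.0717 0.0739]
scene 12 63 [0.0617 0.07   0.0737]
scene 16 42 [0.0526 0.0643 0.0724]
scene 20 89 [0.0505 0.0582 0.0633]
scene 24 45 [0.0498 0.0518 0.0622]
scene 28 57 [0.0482 0.0507 0.0529]
scene 32 60 [0.0466 0.0502 0.0526]
scene 36 125 [0.0344 0.0477 0.0513]
[0.46753817 0.32266578 0.07008054]
```

Request:
drive_tool --series '[{"claw":0,"linear":[-0.8,-0.6,0],"turn":-0.5},{"claw":0,"linear":[-1.6,-1.2,0],"turn":-1.0},{"claw":0,"linear":[-2.4,-1.8,0],"turn":-1.5},{"claw":0,"linear":[-3.2,-2.4,0],"turn":-2.0},{"claw":0,"linear":[-4.0,-3.0,0],"turn":-2.5},{"claw":0,"linear":[-4.8,-3.6,0],"turn":-3.0},{"claw":0,"linear":[-5.5,-4.1,0.1],"turn":-3.5},{"claw":0,"linear":[-5.7,-4.3,0.2],"turn":-3.75},{"claw":0,"linear":[-5.7,-4.3,0.2],"turn":-3.75},{"claw":0,"linear":[-5.7,-4.3,0.2],"turn":-3.75}]'

```text
clock: 7.4
tool_pos: [0.4642, 0.3233, 0.1689]
tool_rot: [-179.9, -0.4, -10.2]
contact_force: [0.2, -0.2, -0.2]
width: -0.001
```

The surround is about 62 mm high, so it won't block the needed travel. I'll press gently, going by the force.

Request:
drive_tool --series '[{"claw":0,"linear":[0.02,-0.02,0.5],"turn":0},{"claw":0,"linear":[0.02,-0.02,1.0],"turn":0},{"claw":0,"linear":[0.02,-0.02,1.35],"turn":0},{"claw":0,"linear":[0.02,-0.02,1.5],"turn":0},{"claw":0,"linear":[0.02,-0.02,1.6],"turn":0},{"claw":0,"linear":[0.02,-0.02,1.6],"turn":0},{"claw":0,"linear":[0.02,-0.02,1.6],"turn":0}]'

```text
clock: 8.1
tool_pos: [0.4665, 0.3241, 0.0898]
tool_rot: [-179.9, -0.4, -10.3]
contact_force: [-0.7, 0.1, -0.3]
width: -0.001
```

```bash
python3 - <<'E'
from h import *
c,W=grab('scene');cv2.imwrite('pics/sc8.png',cv2.resize(c['color'][85:210,295:425,::-1],(624,600),interpolation=cv2.INTER_CUBIC))
plan(RES,.079,-10)
E
```

```text
pos [0.4664 0.3242 0.0898] rot [-179.87   -0.44  -10.26] F [-0.22 -0.13 -0.43] w 0.0022442682747343162 t 8.15 j [ 34.9  24.2  -8.8  56.6  -0.2 135.2]
linear [-0.035  0.001  0.216] turn -0.032
```

View pics/sc8.png

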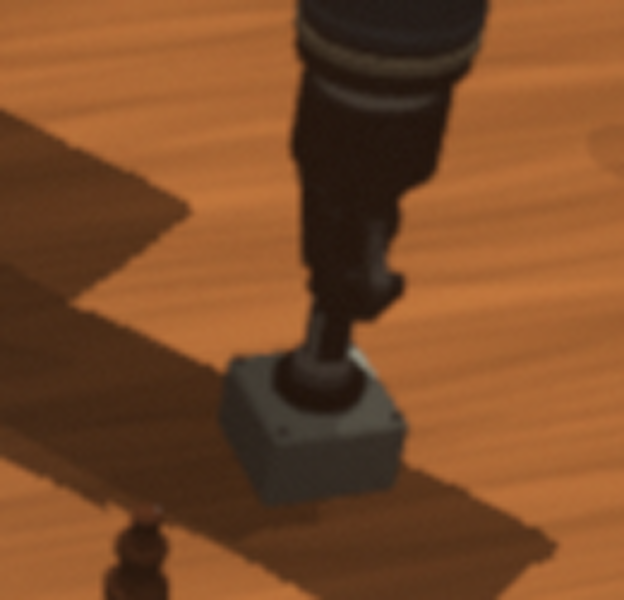

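The fingertips, about (330,355), are over the round button and just above it. Now I'll press.

Request:
drive_tool --series '[{"claw":0,"linear":[-0.03,0,0.08],"turn":0},{"claw":0,"linear":[-0.03,0,0.15],"turn":0},{"claw":0,"linear":[-0.03,0,0.2],"turn":0},{"claw":0,"linear":[-0.03,0,0.22],"turn":0},{"claw":0,"linear":[-0.03,0,0.22],"turn":0}]'

```text
clock: 8.65
tool_pos: [0.4659, 0.3251, 0.0822]
tool_rot: [-179.7, -0.6, -10.3]
contact_force: [-13.0, -11.2, 52.8]
width: -0.002
```

The force jumped to 53 N at a fingertip height of about 65 mm. I'll ease off and see what is in contact.

Request:
drive_tool --series '[{"claw":0,"linear":[0,0,0],"turn":0}]'

```text
clock: 8.75
tool_pos: [0.466, 0.3252, 0.0836]
tool_rot: [-179.7, -0.7, -10.3]
contact_force: [-1.5, -2.1, 3.7]
width: 0.003
```

```bash
python3 - <<'E'
from h import *
c,W=grab('scene');cv2.imwrite('pics/sc9.png',cv2.resize(c['color'][150:200,335:390,::-1],(660,600),interpolation=cv2.INTER_CUBIC))
A=W.reshape(-1,3)
for n,f in(('top',[.4957,-.3252]),('scene',[.4986,-.3265])):
    A0=np.load(n+'W.npy').reshape(-1,3);r_=np.hypot(*(A0[:,:2]-f).T)
    for a in range(0,24,4):
        m=(r_>=a/1e3)&(r_<(a+4)/1e3)&(A0[:,2]>.03);print(n,'start',a,np.percentile(A0[m,2],[10,50,90]).round(4))
plan(RES,.079,-10);print(readout.get_obs()['ft_torque'])
E
```

```text
top start 0 [0.0701 0.0731 0.0743]
top start 4 [0.0705 0.0721 0.0754]
top start 8 [0.0702 0.073  0.0762]
top start 12 [0.0699 0.073  0.0752]
top start 16 [0.0616 0.0702 0.0743]
top start 20 [0.0608 0.0637 0.067 ]
scene start 0 [0.0723 0.0735 0.0754]
scene start 4 [0.072  0.0729 0.0747]
scene start 8 [0.0716 0.0734 0.0747]
scene start 12 [0.0644 0.0724 0.0744]
scene start 16 [0.0624 0.0691 0.0737]
scene start 20 [0.055  0.0634 0.0715]
pos [0.4661 0.3253 0.0835] rot [-179.66   -0.68  -10.25] F [-2.14 -2.66  5.67] w -0.0007854896911607933 t 8.8 j [ 35.   24.3  -9.7  55.3  -0.2 135.3]
linear [-0.023  0.02   0.09 ] turn -0.032
[-0.46977393  0.4457379   0.00989501]
```

View pics/sc9.png

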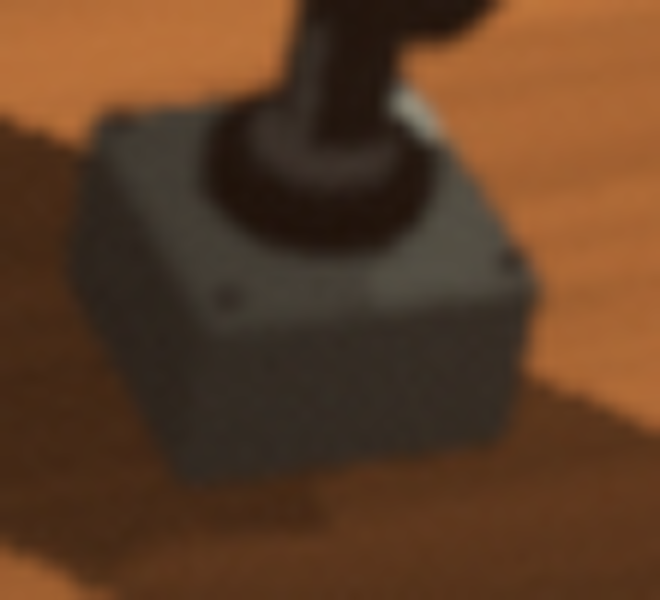

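The evidence fits the button bottoming out. The camera measured its top at 72 mm, and 72 − 6 = 66 mm is the tip height at the hard stop, with 4–6 N of spring force just above it. I'll press again with moderate force and compare the button's depth to confirm.

Request:
drive_tool --series '[{"claw":0,"linear":[0,0,0.03],"turn":0},{"claw":0,"linear":[0,0,0.05],"turn":0},{"claw":0,"linear":[0,0,0.05],"turn":0}]'

```text
clock: 9.1
tool_pos: [0.4662, 0.3254, 0.0826]
tool_rot: [-179.6, -0.7, -10.2]
contact_force: [-7.6, -6.7, 29.6]
width: -0.0
```

```bash
python3 - <<'E'
from h import *
W0=np.load('sceneW.npy');c,W=grab('scene')
r0=np.hypot(*(W0[...,:2]-[.4668,.3226]).transpose(2,0,1))
dz=W[...,2]-W0[...,2]
m=(r0<.016)&(W0[...,2]>.069)&(W[...,2]<.078)&(W[...,2]>.055)
print('button px',m.sum(),np.percentile(W0[m][:,2],[20,50,80]),np.percentile(W[m][:,2],[20,50,80]))
m=(r0<.024)&(r0>.019)&(W0[...,2]<.066)&(W0[...,2]>.056)&(W[...,2]<.075)
print('surround',m.sum(),np.median(W0[m][:,2]),np.median(W[m][:,2]))
plan(RES,.079,-10)
E
```

```text
button px 39 [0.07097194 0.07173997 0.07355009] [0.06507968 0.06812691 0.07459615]
surround 64 0.06136391827267425 0.060738681201403244
pos [0.4662 0.3253 0.0826] rot [-179.61   -0.74  -10.25] F [-8.13 -7.72 29.48] w -0.0006262313186975644 t 9.15 j [ 35.   24.3  -9.9  55.1  -0.3 135.3]
linear [-0.025  0.022  0.071] turn -0.031
```

The visible part of the button dropped about 6 mm, from 71 to 65 mm, and the surround stayed at 61 mm, so it is fully down. Releasing.

Request:
drive_tool --series '[{"claw":0,"linear":[0,0,-0.2],"turn":0},{"claw":0,"linear":[0,0,-0.6],"turn":0},{"claw":0,"linear":[0,0,-1.4],"turn":0},{"claw":0,"linear":[0,0,-2.2],"turn":0},{"claw":0,"linear":[0,0,-3.0],"turn":0},{"claw":0,"linear":[0,0,-3.0],"turn":0},{"claw":0,"linear":[0,0,-3.0],"turn":0},{"claw":0,"linear":[0,0,-3.0],"turn":0}]'

```text
clock: 9.95
tool_pos: [0.4637, 0.3245, 0.2315]
tool_rot: [-179.7, -0.7, -10.2]
contact_force: [-0.2, -0.5, -0.8]
width: -0.0
```

```bash
python3 - <<'E'
from h import *
for n in('top','scene'):
    W0=np.load(n+'W.npy');c,W=grab(n);save(c,f'pics/{n}end.png')
    for k,cc,rad,z in(('reset',RES,.014,.066),('start',[.497,-.326],.014,.066),('head',C,.035,.08),('jar',[.7536,.2172],.02,.06)):
        for lab,X in(('before',W0),('after',W)):
            q=np.hypot(*(X[...,:2]-cc).transpose(2,0,1));m=(q<rad)&(X[...,2]>z)&(X[...,2]<.1);print(n,k,lab,m.sum(),np.median(X[m][:,2]).round(4))
print(readout.get_obs())
E
```

```text
top reset before 77 0.0721
top reset after 75 0.0725
top start before 72 0.0729
top start after 76 0.0729
top head before 408 0.0969
top head after 400 0.0966
top jar before 132 0.0806
top jar after 131 0.0802
scene reset before 52 0.0722
scene reset after 55 0.0727
scene start before 79 0.0733
scene start after 80 0.0734
scene head before 399 0.097
scene head after 406 0.0969
scene jar before 208 0.0807
scene jar after 209 0.0809
{'clock': 10.05, 'qpos': array([ 35.11156328,  19.63706266,   5.51531176,  75.20013478,
        -0.24918094, 135.35355885]), 'qd': array([-0.0014684 , -0.01685311,  0.21617428,  0.1502064 , -0.05833033,
        0.03916635]), 'joint_efforts': array([ 2.46655365e-02, -8.11467290e+01,  4.92619336e+01, -1.96470818e-01,
       -1.91288441e-02,  8.82915356e-05]), 'tool_pos': array([0.46362133, 0.32439085, 0.23137586]), 'tool_rot': array([-179.69263491,   -0.65380278,  -10.24522386]), 'contact_force': array([-0.60869855,  0.33913346,  0.21310055]), 'ft_torque': array([-0.06477724, -0.00982771,  0.03742552]), 'width': -0.0020488347596422625}
```

View pics/topend.png

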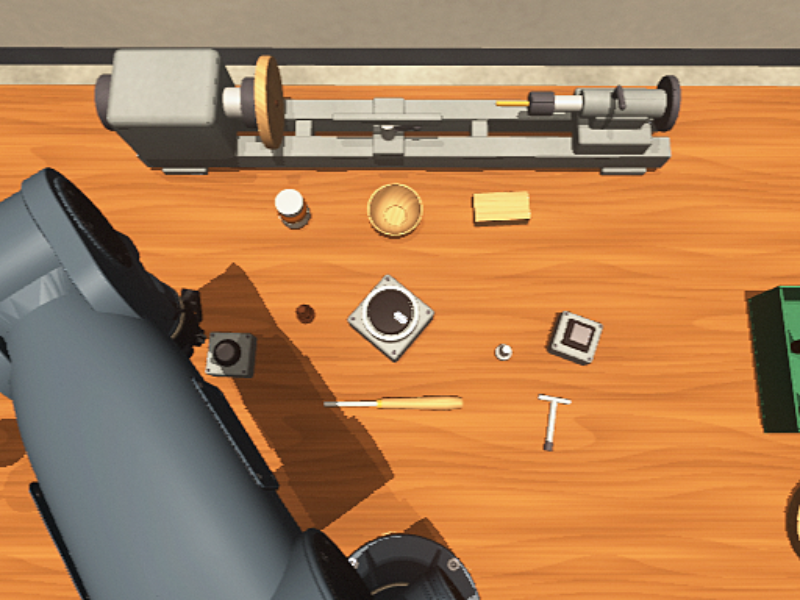

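View pics/sceneend.png

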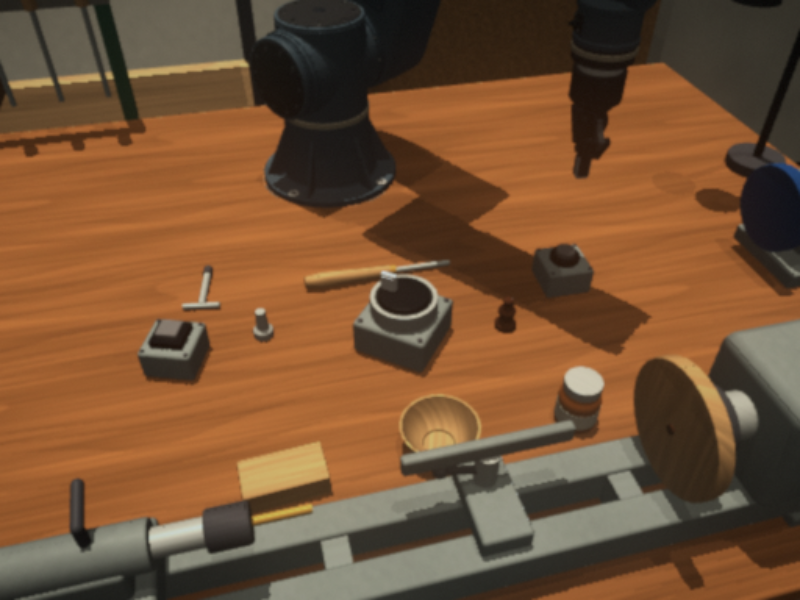

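Every loose thing is at its starting pixels in both pictures: finial (305,313), drive centre (503,351), gouge, key, jar, bowl and offcut. The head and tab, (400,317) in the top view, are at rest. Both push buttons measure their starting heights, and the arm is clear, so I'm handing in.

```bash
python3 -c "
from workcell import r
print(r.hand_in())"
```

```text
the job is handed in; nothing more can be done
None
```

I pressed the stop button in until it latched, twisted the head clockwise by its tab until it sprang out, then pressed the round reset button fully down and let go. The job is handed in at about 10 s on the robot's clock, and no verdict was reported.

- **Stop button:** its head measured 87 mm high after I let go, so it stayed latched. After the twist it measured 97 mm, the same as at the start. I pushed with the closed fingers on the +y face only, and the tab returned to its rest position.
- **Reset button:** it went down about 6 mm to a hard stop and came back to its starting height.
- **Loose things and start button:** nothing had moved in the before and after pictures, and the start button's height was unchanged. The arm ended clear of everything, with the force reading near zero.

Two things disagreed or went less smoothly:
- **Button heights:** the cameras put both push-button tops at 72–73 mm, not the stated 68 mm. The height at which the reset button bottomed out fits the 72 mm figure.
- **Reset force:** the first reset press briefly reached about 53 N up, plus about 17 N sideways, at the wrist. That is below the 120 N limit and went through the fingertips, not the gripper body. I eased off and confirmed the travel with a second press at about 30 N before letting go.

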